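Open the push-to-open supplies locker

TASK

Open the small bench locker with the blue door. It has no handle: push the door in at its round rubber pad until the spring catch lets go, back off so that it pops ajar by itself, then swing it wide open, about square to the locker, and leave it standing so. Keep the orange-doored locker shut and do not disturb the loupe or the jar.

Things in the scene. Friction and masses are not known exactly. Their poses are not given: they have to be found in the camera images.
- blue_door (a joint): Blue door's angle, rad: 0 shut, grows as it opens, about 0.5 once popped ajar, 1.57 square to the locker, stops at -0.042 and 1.75. Flat panel 140 mm wide, 10 mm thick, 4 to 98 mm above the worktop, hinged at its right edge seen from the robot, swings towards the robot. A stiff hinge (under 1 N at the free edge) keeps it where it is left.
- blue: Grey locker that carries the blue door, fixed to the worktop on its left or right half: 140 mm wide (y), 85 mm deep (x), 100 mm high. Origin at the centre of its underside, x axis to its back. With the door ajar there is about 40 mm, open from above, between the locker front and the door's free end.
- blue_door_pad (a point): Middle of the black rubber pad, 22 mm across, outside on the blue door, 28 mm from its free edge, 76 mm above the worktop; turns with the door: x axis square through the door into the locker, y along it away from the hinge, z up. Pushed in 3 to 4 mm (about 5 N; stop at 4.5 mm) the catch lets go; once the push is taken away a spring swings the door ajar.
- blue_door_hinge (a point): Point on the upright hinge axis of the blue door, 76 mm above the worktop, mid-thickness of the door, 108 mm along it from the pad; the locker's front is 11 mm behind. Axes as for the pad. A catch pin sticks 30 mm out of the door's inner face near its free edge, lower than 40 mm above the worktop: stay above it.
- orange_door (a joint): Angle of the door of the other locker, of the same make and size but with an orange door: 0 shut, grows as it opens. It is to stay shut.
- loupe: Loose stand loupe, black barrel on a clear foot, 43 mm across, 50 mm high, standing on the worktop; a bystander. Origin at the centre of its underside.
- cement_jar: Loose small jar with a red cap, 41 mm across, 64 mm high, standing on the worktop; a bystander. Origin at the centre of its underside.

How it is judged:
On the way:
1. the blue door has popped ajar and nothing touches it (value of joint blue_door between 0.25 and 0.7 rad and contact force between each of the arm, the fingers and anything else below 0.3 N), for 0.1 s.
At the end, for the whole second after the job is handed in: The blue door stands open at 1.2 rad (about 70 degrees) or more and at rest, and the orange door is still shut (below 0.05 rad) (value of joint blue_door above 1.2 rad and velocity of joint blue_door between -0.05 and 0.05 rad/s and value of joint orange_door below 0.05 rad); the robot touches nothing.
It fails at once if the orange door came open (value of joint orange_door above 0.1 rad).
It fails at once if the loupe was shifted more than 30 mm (distance of loupe from where it was at the start of the episode above 0.03 m).
It fails at once if the jar was shifted more than 30 mm (distance of cement_jar from where it was at the start of the episode above 0.03 m).
It fails at once if the loupe was tipped (angle between loupe's own z axis and vertical above 0.4 rad).
It fails at once if the jar was tipped (angle between cement_jar's own z axis and vertical above 0.4 rad).
It also fails if it takes over 45 s, if anything falls off the work surface, if the arm or the gripper's body presses on something with over 40 N, if the wrist force passes 120 N, or if a joint passes its speed limit or range.

ROBOT

A 6-joint arm with a two-finger parallel gripper is mounted at the origin on a cart in front of the work surface, level with it; the furniture and walls round the work are solid. World frame = base frame: x ahead of the robot, y to its left, z up, the work surface at z = 0. Lengths are in m, angles in rad, forces in N, time in s.
With the tool pointing down it reaches from about 0.35 to 0.8 m from the base axis. Payload 7.3 kg.
Tool frame: the origin (TCP) lies on the centre line of the jaws, within the pads' length; the fingertips stand 14 mm ahead of it and the grasp point (between the pads) lies 5 mm behind it; z points along the fingers, y is the line along which they close (so a half turn about z gives the same grasp; the last joint's range is limited). The gripper opens to 85 mm and grips with 20 to 120 N. Pads are 22 mm wide; open, the fingers measure 114 mm over their backs; the gripper's body (76 mm by 85 mm) begins 54 mm behind the grasp point. The pads swing forward as they close: fully open they stand 13 mm farther back than shut.
Start: joints at [1.066, 0.342, 1.524, -0, 1.275, -0.146], TCP at [0.184, 0.492, 0.216] pointing down, gripper open.
Joint ranges: [-2.53, 2.53], [-0.77, 2.02], [0.04, 2.7], [-1, 4.14], [0.28, 2.66], [-3.11, 3.11]. Speed limits (rad/s): [2.57, 2.57, 3.14, 3.14, 3.14, 3.14].

INTERFACE

Orientations are given as a rotation vector (axis times angle).
In Python, from workcell import r, optics gives the robot as it stands. Calls block until the motion is done:
- r.move_ptp(position, orientation): joint-space move of the TCP to a pose.
- r.line_to(position, max_speed=0.15, orientation=None): straight line of the TCP; orientation=None keeps the orientation; max_speed is the mean speed in m/s.
- r.goto_joints(angles): joint-space move.
- r.command_gripper(opening, newtons=None): opening from 0.0 (shut) to 1.0 (fully open); newtons is the grip in N (None keeps the last); returns when the fingers have stopped.
- r.wait(seconds).
- r.inverse_kinematics(position, orientation): joint angles nearest the present ones, or None.
- optics.snapshot(name): name is "side" or "top"; returns a dict with "image" (480x640x3 uint8, red, green, blue), "z_map" (480x640 float32, m along the optical axis (not along the pixel's ray), 0 where there is no reading), "fx", "fy", "cx", "cy" (pixels), "R" (3x3) and "t" (3): a world point X has camera coordinates R X + t. Camera axes: x right, y down, z forward; pixel columns grow to the right and rows downward; lengths in m; the calibration is good to about 2 mm. A picture is of the moment at which its call begins.
A pose or a line that the arm cannot do raises r.Unreachable and nothing moves.
- r.close_job(): hands the job in; it is judged then, once.
Readings, each from a call of its own:
- r.read_time(): time.
- r.read_q(): joint angles.
- r.read_qd(): joint speeds.
- r.read_joint_efforts(): joint torques, N m.
- r.read_tcp_pos(): TCP position.
- r.read_eef_rot(): TCP orientation.
- r.read_force(): force on the tool from outside, world axes, zero at the start.
- r.read_wrist_torque(): the same for the moment, N m.
- r.read_finger_gap(): opening from 0.0 (shut) to 1.0 (fully open).
- r.read_finger_force(): force on a finger pad.
Only numpy, scipy, OpenCV 4.12 (cv2) and the standard library are available. Lean on these libraries where they do the work, as an engineer would, in place of code of your own. Each camera call takes 0.05 s, during which the arm holds its last target. There are 200 camera calls.

## Working session

There is one attempt and no reset: what is moved stays moved. The work goes in short steps, each a Python script; the robot and the scene stay as the last script left them, time stands still between calls to the robot, and variables do not carry over. Pictures are saved under pics/ and viewed, at most 10 in all, crops included, and the job is handed in when it is done.

```bash
mkdir -p pics; cat > h.py <<'E'
import numpy as np, cv2
from workcell import r, optics
def cloud(s):
    z=s["z_map"]; v,u=np.mgrid[:480,:640]
    c=np.stack([(u-s["cx"])/s["fx"]*z,(v-s["cy"])/s["fy"]*z,z],-1)
    P=(c-s["t"])@s["R"]; P[z==0]=np.nan
    return P
E
python3 - <<'E'
from h import *
ims=[]
for n in("top","side"):
    s=optics.snapshot(n); np.savez(n+".npz",**s)
    cv2.imwrite(f"pics/{n}0.png",s["image"][:,:,::-1])
    P=cloud(s); h=cv2.cvtColor(s["image"],cv2.COLOR_RGB2HSV)
    print(n,"cam",-s["R"].T@s["t"])
    for nm,lo,hi in(("blue",100,125),("orange",8,18),("red",0,5)):
        m=(h[...,0]>=lo)&(h[...,0]<=hi)&(h[...,1]>120)&(h[...,2]>50)&(P[...,2]>-.01)&(P[...,2]<.12)
        v,u=np.nonzero(m)
        if len(v): print(nm,len(v),u.min(),u.max(),v.min(),v.max(),np.nanpercentile(P[m],[2,50,98],axis=0).round(3).tolist())
E
```

```text
top cam [ 0.26205099 -0.07506337  1.61186162]
blue 262 141 267 235 247 [[0.479, 0.327, 0.007], [0.49, 0.391, 0.095], [0.514, 0.458, 0.103]]
orange 16247 40 529 0 479 [[-0.136, -0.649, -0.007], [0.671, 0.288, 0.004], [1.218, 0.716, 0.114]]
red 301 252 520 92 268 [[0.389, -0.691, -0.005], [0.452, -0.52, 0.012], [0.953, 0.085, 0.073]]
side cam [-0.42770195 -0.50864244  1.00766819]
blue 681 176 291 185 228 [[0.479, 0.322, 0.009], [0.489, 0.387, 0.058], [0.5, 0.455, 0.101]]
orange 7682 79 573 44 380 [[0.386, -0.725, -0.008], [0.5, -0.217, 0.0], [1.042, 0.706, 0.096]]
red 311 258 537 159 355 [[0.388, -0.689, 0.003], [0.446, -0.523, 0.05], [0.943, 0.306, 0.07]]
```

View pics/top0.png

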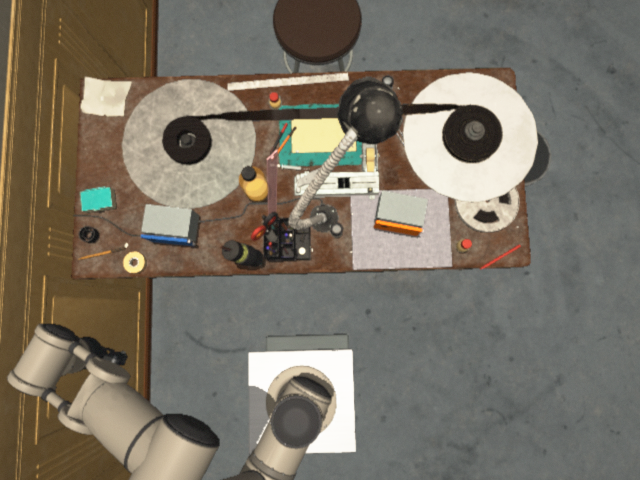

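View pics/side0.png

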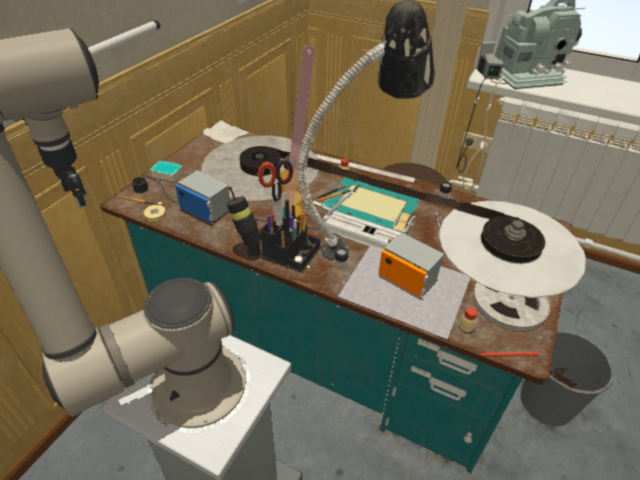

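The top view shows the blue locker around (170,225) with its door facing the robot, and the loupe at (88,235). A black bottle stands at (243,253), right of the hinge. In the side view the blue door is at (200,203) and the orange locker at (410,265). Next I'll fit the locker pose.

```bash
python3 - <<'E'
from h import *
s=dict(np.load("top.npz"));P=cloud(s)
m=(P[...,2]>.09)&(P[...,2]<.108)&(P[...,1]>.25)&(P[...,1]<.53)&(P[...,0]>.42)&(P[...,0]<.65)
q=P[m][:,:2]; print(len(q),np.median(P[m][:,2]))
rc=cv2.minAreaRect((q*1000).astype(np.float32)); print("rect mm",rc,cv2.boxPoints(rc).tolist())
S=dict(np.load("side.npz"));Q=cloud(S);h=cv2.cvtColor(S["image"],cv2.COLOR_RGB2HSV)
b=np.zeros((480,640),bool);b[170:235,165:240]=1
m=b&(h[...,0]>=100)&(h[...,0]<=125)&(h[...,1]>120)&(Q[...,2]>.012)&(Q[...,2]<.09)
q=Q[m]; A=np.c_[q[:,1],np.ones(len(q))]
for _ in range(3):
    k=np.linalg.lstsq(A,q[:,0],rcond=None)[0]; e=q[:,0]-A@k; g=abs(e)<.006; A,q=A[g],q[g]
print("front x=a*y+b",k,len(q),e.std(),"y range",np.percentile(q[:,1],[0.5,99.5]))
# dark pad on door
d=b&(S["image"].max(-1)<60)&(Q[...,2]>.05)&(Q[...,2]<.1)&(abs(Q[...,0]-(k[0]*Q[...,1]+k[1]))<.012)
print("pad",d.sum(),np.median(Q[d],axis=0),Q[d].std(0), np.argwhere(d).mean(0))
# tall things in top near left
m=(P[...,2]>.02)&(P[...,2]<.3)&(P[...,1]>.05)&(P[...,1]<.7)&(P[...,0]>.33)&(P[...,0]<.6)
n,l,st,_=cv2.connectedComponentsWithStats(m.astype(np.uint8))
for i in range(1,n):
    if st[i,4]>15: print(st[i],np.nanmin(P[l==i],0).round(3),np.nanmax(P[l==i],0).round(3))
c=cv2.resize(S["image"][130:270,90:300],None,fx=3.8,fy=3.8,interpolation=cv2.INTER_CUBIC)[...,::-1]; cv2.imwrite("pics/c1.png",c)
E
```

```text
1479 0.1000684830883993
rect mm ((537.5656127929688, 384.81134033203125), (144.96701049804688, 103.38070678710938), 82.69915008544922) [[477.08319091796875, 319.4842834472656], [579.625732421875, 306.3467102050781], [598.0480346679688, 450.1383972167969], [495.5054931640625, 463.2759704589844]]
front x=a*y+b [0.12828106 0.43864827] 517 0.0018104024994114844 y range [0.32239573 0.4579494 ]
pad 15 [0.49291117 0.43499989 0.07510388] [0.00210748 0.00371053 0.00496184] [193.2        181.26666667]
[268 201   9  14  81] [0.534 0.05  0.158] [0.555 0.069 0.3  ]
[ 141  205   61   41 1869] [0.478 0.299 0.02 ] [0.6   0.462 0.111]
[ 82 209  19   3  27] [0.595 0.614 0.021] [0.6   0.672 0.041]
[251 215  31  46 682] [0.426 0.05  0.02 ] [0.547 0.108 0.3  ]
[ 79 226  18  17 174] [0.497 0.627 0.02 ] [0.547 0.68  0.041]
[220 241  43  26 773] [0.403 0.105 0.022] [0.468 0.208 0.218]
[127 252  13   8  43] [0.441 0.49  0.02 ] [0.463 0.53  0.03 ]
[137 255   8  11  27] [0.422 0.477 0.02 ] [0.452 0.498 0.026]
[124 263  15  10  41] [0.4   0.495 0.02 ] [0.429 0.539 0.031]
```

View pics/c1.png

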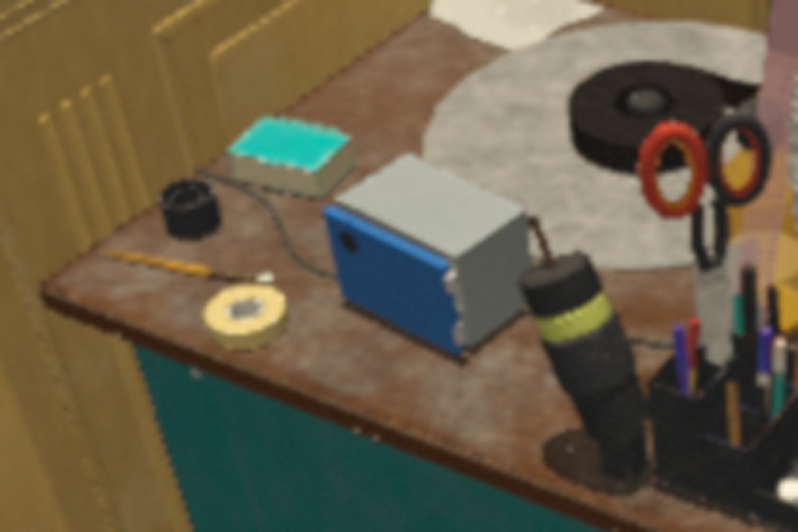

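The side crop shows the pad at crop (349,240), in image about (182,193). The top and side fits agree: yaw about -0.128, pad about (0.492, 0.4355). I'll push now with the gripper shut and pointing down.

```bash
cat >> h.py <<'E'
from scipy.spatial.transform import Rotation as Ro
a=-0.1276
n=np.array([np.cos(a),np.sin(a),0]); d=np.array([-np.sin(a),np.cos(a),0])
pad=np.array([.4905,.4355,.078])
H=pad-.108*d+.007*n
def ori(yaw,flip=0):  # tool down, tool x at yaw
    return (Ro.from_euler('z',yaw+flip*np.pi)*Ro.from_euler('x',np.pi)).as_rotvec()
E
python3 - <<'E'
from h import *
for f in(0,1): print(f,r.inverse_kinematics(pad-.06*n,ori(a,f)))
print(Ro.from_rotvec(r.read_eef_rot()).as_matrix().round(2).tolist(),r.read_time())
q=[r.inverse_kinematics(pad-.06*n,ori(a,f)) for f in(0,1)]
f=int(np.argmin([9 if x is None else abs(x[5]) for x in q]))
r.command_gripper(0.0,40)
r.move_ptp(pad-.06*n+[0,0,.08],ori(a,f)); r.line_to(pad-.06*n,.1)
r.line_to(pad-.022*n,.08)
f0=np.array(r.read_force());c=None;F0=0
for i in range(50):
    r.line_to(pad-(.022-.0008*i)*n,.02)
    F=-(np.array(r.read_force())-f0)@n; s=(np.array(r.read_tcp_pos())-pad)@n
    if F>.7 or i%8==0: print(i,round(s*1000,2),round(F,2))
    if c is None and F>1: c=s
    if F>13 or (c is not None and s-c>.0055): break
print("f",f,r.read_time(),(np.array(r.read_tcp_pos())))
E
```

```text
0 [ 6.75384167e-01  6.39100381e-01  1.42878793e+00 -4.44089210e-16
  1.07370434e+00  2.37378049e+00]
1 [ 6.75384167e-01  6.39100381e-01  1.42878793e+00 -4.44089210e-16
  1.07370434e+00 -7.67812160e-01]
[[-0.94, 0.35, -0.0], [0.35, 0.94, -0.0], [0.0, -0.0, -1.0]] 0.1
0 -22.42 0.11
8 -15.56 0.63
13 -11.55 0.98
15 -9.92 1.05
16 -9.15 0.69
19 -6.75 0.85
20 -6.26 1.78
21 -5.48 2.91
22 -4.7 4.72
23 -3.78 4.54
f 1 9.45 [0.48675513 0.4360492  0.07794252]
```

```bash
python3 - <<'E'
from h import *
for k in(-.003,-.0024,-.0018,-.0012,-.0006):
    r.line_to(pad+k*n,.02); r.wait(.05)
    F=-np.array(r.read_force())@n; print(k,round(F,2))
    if F>9: break
r.line_to(pad-.13*n,.3); r.line_to(pad-.13*n+[0,0,.12],.3); r.wait(.5)
for nm in("top","side"):
    s=optics.snapshot(nm); np.savez(nm+"1.npz",**s)
    P=cloud(s);h=cv2.cvtColor(s["image"],cv2.COLOR_RGB2HSV)
    m=(h[...,0]>=100)&(h[...,0]<=125)&(h[...,1]>120)&(P[...,2]>.01)&(P[...,2]<.11)&(P[...,1]>.28)&(P[...,1]<.48)&(P[...,0]>.33)&(P[...,0]<.52)
    q=P[m]; l=cv2.fitLine(q[:,:2].astype(np.float32),cv2.DIST_HUBER,0,.001,.001).ravel()
    w=(q[:,:2]-H[:2]); print(nm,len(q),l,"along d",np.percentile(w@d[:2],[1,99]),"along -n",np.percentile(-w@n[:2],[1,99]))
    if nm=="side": cv2.imwrite("pics/c2.png",cv2.resize(s["image"][130:270,90:300],None,fx=3.8,fy=3.8)[...,::-1])
print(r.read_time())
E
```

```text
-0.003 4.17
-0.0024 4.21
-0.0018 5.74
-0.0012 5.34
-0.0006 6.29
top 365 [ 0.34033012 -0.940306    0.45781797  0.38690883] along d [-0.00136327  0.11291018] along -n [-0.0010861   0.06166326]
side 922 [ 0.32574713 -0.9454569   0.46543154  0.3681225 ] along d [-0.00402888  0.11483966] along -n [0.00096233 0.06359834]
12.6833
```

View pics/c2.png

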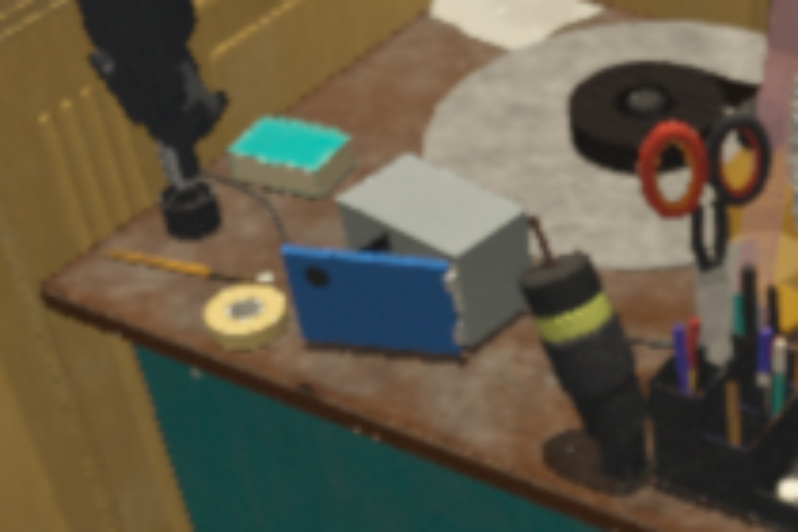

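The door has popped ajar: its free top corner is at crop (283,247), and the fitted angle is about 0.475 rad. Next I'll put the shut fingers in from above behind the free end and swing the door open along the arc.

```bash
python3 - <<'E'
from h import *
def pose(t,off,R=.105,z=0):
    u=np.cos(t)*d-np.sin(t)*n; v=np.cos(t)*n+np.sin(t)*d
    return H+R*u+off*v+[0,0,z]
t0=.475
p=pose(t0,.027,z=.12)
c=np.array(r.read_tcp_pos())
r.line_to(p,.2,ori(a+t0,1))
r.line_to(pose(t0,.027,z=.03),.15); print(r.read_force())
r.line_to(pose(t0,.027),.08); print("in",np.round(r.read_force(),2),r.read_time())
M=0
for t in np.linspace(t0,1.5,12):
    r.line_to(pose(t,.0165),.1,ori(a+t,1)); F=np.array(r.read_force()); print(round(t,2),F.round(1))
    if np.linalg.norm(F)>20: break
r.line_to(pose(t,.05),.1); r.line_to(pose(t,.05,z=.15),.15); r.wait(.3)
s=optics.snapshot("side"); S=optics.snapshot("top")
for s_ in (s,S):
    P=cloud(s_);h=cv2.cvtColor(s_["image"],cv2.COLOR_RGB2HSV)
    m=(h[...,0]>=100)&(h[...,0]<=125)&(h[...,1]>120)&(P[...,2]>.01)&(P[...,2]<.11)&(P[...,1]>.28)&(P[...,1]<.48)&(P[...,0]>.31)&(P[...,0]<.52)
    l=cv2.fitLine(P[m][:,:2].astype(np.float32),cv2.DIST_HUBER,0,.001,.001).ravel(); print(m.sum(),l)
cv2.imwrite("pics/c3.png",cv2.resize(s["image"][120:270,90:300],None,fx=3.8,fy=3.8)[...,::-1])
print(r.read_time(),np.round(r.read_force(),2))
E
```

```text
[0.48336288 0.36640761 1.26984762]
in [-1.94  0.6   0.14] 14.675
0.48 [-0.   0.3 -1.2]
0.57 [-0.6  0.8 -1. ]
0.66 [-0.6  0.7 -1. ]
0.75 [ 1.  -0.7  0.6]
0.85 [0.3 0.7 0.6]
0.94 [-0.2  0.  -0.2]
1.03 [-1.1 -0.  -0.6]
1.13 [-0.9  0.8  0.1]
1.22 [0.1 0.9 0.4]
1.31 [-0.1  0.9  0.6]
1.41 [ 0.6  0.  -0.4]
1.5 [-0.4  1.1 -0.4]
886 [ 0.9840772  -0.17774135  0.40348643  0.33672616]
444 [ 0.983069   -0.18323578  0.42845732  0.33333156]
19.7167 [ 0.23  0.19 -0.09]
```

View pics/c3.png

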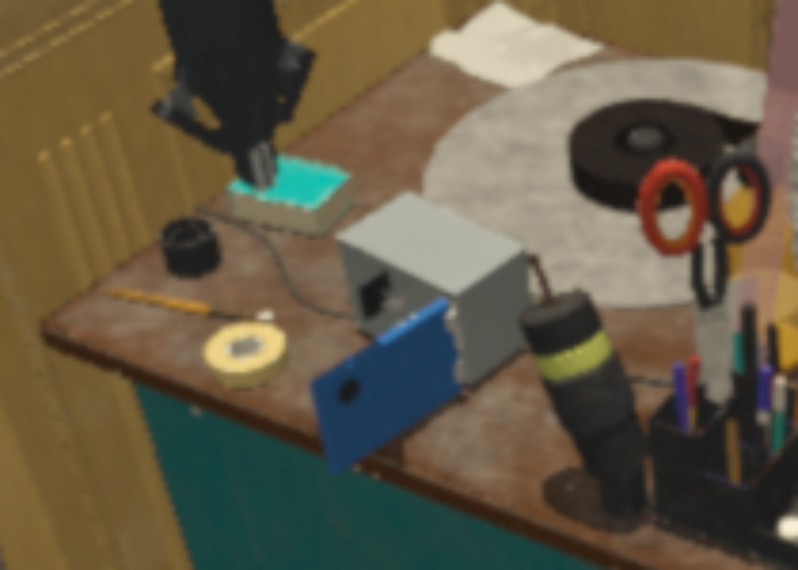

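The door now stands at about 1.52 rad, with its free edge at crop (320,425). The tool is clear, and the loupe has not moved. I'll hand the job in.

```bash
python3 -c "
from workcell import r
print(r.close_job())"
```

```text
the job is handed in; nothing more can be done
None
```

I pushed the blue door until it popped ajar by itself (about 0.48 rad), swung it open to about 1.52 rad and left it standing; the robot was clear of it, I never went near the orange locker or the jar, and I handed the job in soon after 19.7 s on the robot's clock (no verdict came back).

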